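# Pack the finished decoy heads

### The arm

A 6-joint arm with a two-finger parallel gripper is mounted at the origin on the work surface. World frame = base frame: x ahead of the robot, y to its left, z up, the work surface at z = 0. Lengths are in m, angles in rad, forces in N, time in s.
With the tool pointing down it reaches from about 0.375 to 0.975 m from the base axis. Payload 3.8 kg.
Tool frame: the origin (TCP) lies at the very end of the fingers, on their centre line; the grasp point (between the pads) lies 19 mm behind it; z points along the fingers, y is the line along which they close (so a half turn about z gives the same grasp; the last joint's range is limited). The gripper opens to 88 mm and grips with 3 to 60 N. Pads are 18 mm wide; open, the fingers measure 123 mm over their backs; the gripper's body (75 mm by 187 mm) begins 45 mm behind the grasp point.
Start: joints at [1.097, 0.264, 1.604, -0, 1.274, -0.037], TCP at [0.286, 0.612, 0.239] pointing down, gripper open.
Joint ranges: [-2.63, 2.63], [-0.94, 2.18], [0.31, 2.57], [-1.31, 4.45], [0, 2.66], [-2.55, 2.55]. Speed limits (rad/s): [2.57, 2.57, 3.14, 3.14, 3.14, 3.14].

### API

Orientations are given as a unit quaternion [w, x, y, z].
In Python, from bench import read_state, capture, camera_info, finish_job gives the robot as it stands.
- The arm moves only by the tool apply_moves, never from a script. Its argument "targets" is a list of rows, each a list of 3 entries, a list of its own where there are three numbers: the closure, from 0 (fully open) to 1 (shut), then the shift along the tool's x, y, z in mm, then the turn, a rotation vector about the tool's x, y, z in degrees. In form: [[gripper, [tx, ty, tz], [ax, ay, az]], ...]. A call has 1 to 8 rows; each row shifts and turns the commanded pose from where the row before left it, along the tool's axes as they then stand; what a row does not reach is not made up. A row lasts 1/12 s, in which the tool goes at most 41.7 mm and 7.16 degrees, less where a joint would pass 70% of its speed; a pose out of reach is approached as far as the arm can. A call with a gripper value outside its range is refused whole. The fingers move at their own pace and stop on an object; "force" is the grip in N (left out, the last holds). Time passes only in rows, so rows that do not move let the fingers close. It gives the time, the measured TCP pose, the force, the opening and the grip force at its end, in the units of the state.
- read_state(): the state, without advancing time (a new reading comes with each control period).
- capture(name): name is "scene" or "top" or "wrist"; returns the picture (420x560x3 uint8, blue, green, red); there is no depth.
- camera_info(name): a dict with "fov_y" (degrees; the focal length in pixels is half the picture's height over the tangent of half this angle, whatever the lens; pixels are square), "cx", "cy" (the principal point, pixels), "R" (3x3) and "t" (3): a world point X has camera coordinates R X + t; the wrist camera has in their place "T_tool_cam" (4x4, takes a point from camera to tool coordinates, whose origin is the TCP and whose axes are the flange's). Camera axes: x right, y down, z forward; pixel columns grow to the right and rows downward; lengths in m; the calibration is good to about 2 mm. The wrist camera is an equidistant fisheye: a pixel r from the principal point sees the ray r / f radians off the axis. A picture is of the moment at which its call begins: read the wrist's pose just before it. camera_info takes no time and is no camera call.
- finish_job(): hands the job in; it is judged then, once.
The state is a dict: "time": time; "joint_pos": joint angles; "joint_vel": joint speeds; "effort": joint torques, N m; "tool_pos": TCP position; "orientation": TCP orientation; "wrist_force": force on the tool from outside, world axes, zero at the start; "ft_torque": the same for the moment, N m; "grip_width": opening from 0.0 (shut) to 1.0 (fully open); "grip_force": force on a finger pad.
Only numpy, scipy, OpenCV 4.12 (cv2) and the standard library are available. Lean on these libraries where they do the work, as an engineer would, in place of code of your own. Each camera call takes 0.05 s, during which the arm holds its last target. There are 200 camera calls.

### The job

Stand the three finished duck heads (rounded, with eyes) upright in the cork nests of the wooden box: the small head in the smallest nest, the medium one in the middle-sized nest, the large one in the largest, each bill pointing straight across the box's short way, to either side. Leave the two square-sawn blanks standing where they are on the bench.

Things in the scene. Friction and masses are not known exactly. Their poses are not given: they have to be found in the camera images.
- head_small: finished small duck head, plain pale wood, rounded, two black eyes, upright on a round neck; 67 mm tall, round foot 32 mm across. Origin: centre of the foot's underside; z up, x along the bill (tip 47 mm from the neck axis, 14 mm wide). Grip the cheeks from above: 26 mm apart along y, centred on the neck axis 52 mm above the foot.
- head_medium: finished medium duck head, plain pale wood, rounded, two black eyes, upright on a round neck; 76 mm tall, round foot 42 mm across. Origin: centre of the foot's underside; z up, x along the bill (tip 58 mm from the neck axis, 18 mm wide). Grip the cheeks from above: 32 mm apart along y, centred on the neck axis 58 mm above the foot.
- head_large: finished large duck head, plain pale wood, rounded, two black eyes, upright on a round neck; 86 mm tall, round foot 54 mm across. Origin: centre of the foot's underside; z up, x along the bill (tip 70 mm from the neck axis, 23 mm wide). Grip the cheeks from above: 40 mm apart along y, centred on the neck axis 65 mm above the foot.
- nest_small: The smallest of three square cork nests in the box, sides parallel to the box's: inside 48 x 48 mm, walls 5 mm thick, rim 14 mm and floor 4 mm above its origin. Origin: centre of its underside, on the box's floor, so its own floor is 10 mm above the bench. The nests change places within the box.
- nest_medium: The middle-sized of three square cork nests in the box, sides parallel to the box's: inside 60 x 60 mm, walls 5 mm thick, rim 14 mm and floor 4 mm above its origin. Origin: centre of its underside, on the box's floor, so its own floor is 10 mm above the bench. The nests change places within the box.
- nest_large: The largest of three square cork nests in the box, sides parallel to the box's: inside 72 x 72 mm, walls 5 mm thick, rim 14 mm and floor 4 mm above its origin. Origin: centre of its underside, on the box's floor, so its own floor is 10 mm above the bench. The nests change places within the box.
- crate: shallow open wooden box, fixed to the bench, that holds the three nests in a row. 112 mm along its x (the short way), 312 mm along its y (the long way), 30 mm high; walls and floor 6 mm thick. Origin at the centre of its underside, on the bench. The nests' centres are 100 mm apart along its y, the middle one at its centre.
- blank_medium: the smaller square-sawn blank of the same pale wood: a head's side outline cut from a plank, square edges, bill as thick as the rest, no eyes. 76 mm tall, 36 mm thick along y, foot 42 x 36 mm. Origin: centre of its underside; z up, x along the bill (end 60 mm from the origin). Does not belong in the box.
- blank_large: the larger square-sawn blank of the same pale wood: a head's side outline cut from a plank, square edges, bill as thick as the rest, no eyes. 86 mm tall, 44 mm thick along y, foot 52 x 44 mm. Origin: centre of its underside; z up, x along the bill (end 72 mm from the origin). Does not belong in the box.
Things that resemble listed ones, but are neither listed nor needed, are in the scene too. What is shaped like the head_small but orange is not meant. What is shaped like the blank_large but orange is not meant.

How it is judged:
At the end, for the whole second after the job is handed in: Each finished head stands upright (within 7 degrees) on the floor of the nest of its own size, within 14 mm of the nest's centre, its bill along the box's short way within 25 degrees (either side), at rest; both blanks stand upright within 30 mm of where they were at the start (horizontal distance between head_small and nest_small below 0.014 m and z of head_small in the frame of nest_small below 0.009 m and angle between each of head_small, head_medium, head_large, blank_medium, blank_large's own z axis and vertical below 0.12 rad and angle between the x axis of each of head_small, head_medium, head_large and the x axis of crate, either way round below 0.45 rad and linear speed of each of head_small, head_medium, head_large, blank_medium, blank_large below 0.02 m/s and angular speed of each of head_small, head_medium, head_large below 0.2 rad/s and horizontal distance between head_medium and nest_medium below 0.014 m and z of head_medium in the frame of nest_medium below 0.009 m and horizontal distance between head_large and nest_large below 0.014 m and z of head_large in the frame of nest_large below 0.009 m and distance of each of blank_medium, blank_large from where it was at the start of the episode below 0.03 m); the robot touches nothing.
It also fails if it takes over 96 s, if anything falls off the work surface, if the arm or the gripper's body presses on something with over 40 N, if the wrist force passes 120 N, or if a joint passes its speed limit or range.

## Working session

There is one attempt and no reset: what is moved stays moved. The work goes in short steps, Python scripts to look and compute and a tool call to move; the robot and the scene stay as the last step left them, time stands still between calls to the robot, and variables do not carry over. Pictures are saved under pics/ and viewed, at most 14 in all, crops included, and the job is handed in when it is done.

Besides the shell and the picture viewer there is one more tool, called after "Request:" as name(argument=value, ...) on one line, values as JSON. apply_moves: Moves the arm, as the interface text tells. Its arguments: {"type":"object","properties":{"targets":{"type":"array","items":{"type":"array"}},"force":{"type":"number"}},"required":["targets"]}

```bash
mkdir -p pics; ls; python3 - <<'E'
from bench import *
import cv2,numpy as np
np.set_printoptions(precision=4,suppress=True)
for n in ("scene","top"):
    cv2.imwrite(f"pics/{n}0.png",cv2.resize(capture(n),(800,600),interpolation=cv2.INTER_CUBIC))
for n in ("scene","top","wrist"): print(n,camera_info(n))
s=read_state();print(s)
E
```

```text
pics
scene {'fov_y': 55.82437435798248, 'cx': 276.249355436397, 'cy': 212.89084389974883, 'R': array([[ 0.6228,  0.7822,  0.0165],
       [ 0.5242, -0.4015, -0.751 ],
       [-0.5809,  0.4764, -0.6601]]), 't': array([-0.3432, -0.2308,  1.1897])}
top {'fov_y': 44.466506534258684, 'cx': 275.31028062993204, 'cy': 209.4909106809287, 'R': array([[-0.0027, -1.    ,  0.0029],
       [-0.991 ,  0.0023, -0.1336],
       [ 0.1335, -0.0032, -0.991 ]]), 't': array([0.0069, 0.5269, 1.3371])}
wrist {'fov_y': 65.70646984690485, 'cx': 277.0710243193066, 'cy': 211.15811635097825, 'T_tool_cam': array([[ 0.0007, -0.9569, -0.2904,  0.0745],
       [ 1.    ,  0.0004,  0.0013,  0.001 ],
       [-0.0011, -0.2904,  0.9569, -0.1463],
       [ 0.    ,  0.    ,  0.    ,  1.    ]])}
{'time': 0.1, 'joint_pos': array([ 1.0971,  0.2647,  1.6052, -0.    ,  1.2737, -0.0369]), 'joint_vel': array([ 0.0009, -0.0019, -0.004 ,  0.0004,  0.001 ,  0.    ]), 'effort': array([ -0.0007, -50.3625, -35.8069,   0.0731,   0.0232,  -0.    ]), 'tool_pos': array([0.2853, 0.6111, 0.2375]), 'orientation': array([-0.0002,  0.2167,  0.9762, -0.001 ]), 'wrist_force': array([-0.5319,  0.1731,  0.4109]), 'ft_torque': array([-0.0124,  0.0125, -0.0135]), 'grip_force': 0.0, 'grip_width': 1.0024270470666201}
```

View pics/scene0.png

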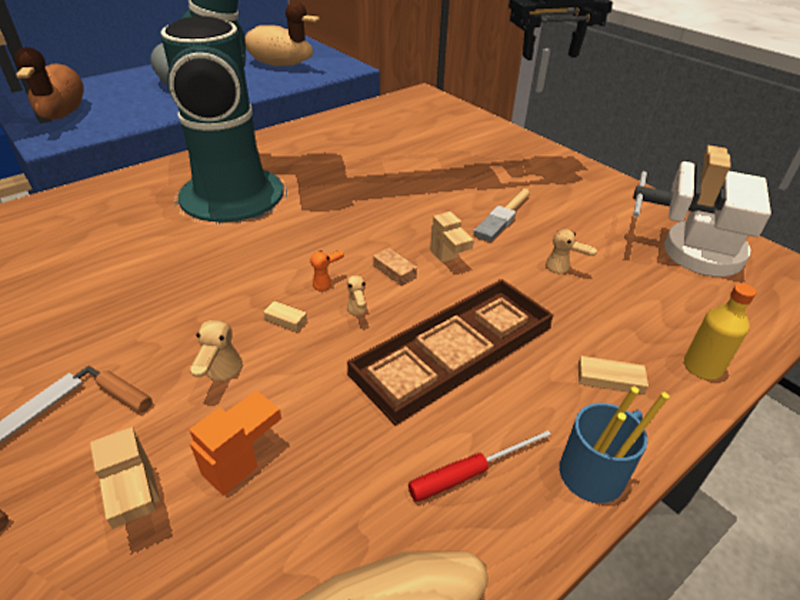

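View pics/top0.png

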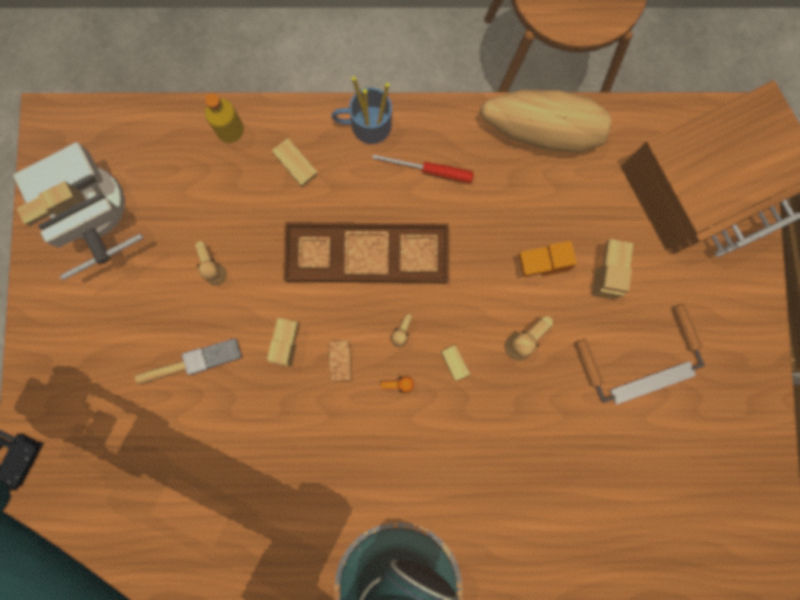

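The top view (800-wide) shows the heads: large (524,343), medium (208,268) and small (400,338). The box is centred at (366,253), with the small nest on the left, the large in the middle and the medium on the right. The blanks are at (283,341) and (617,267). Next I'll triangulate rough positions from both views.

```bash
cat > h.py <<'E'
from bench import *
import numpy as np, cv2
from scipy.spatial.transform import Rotation as Ro
np.set_printoptions(precision=4,suppress=True)
def ray(n,p,st=None):
    """camera centre and world ray of native pixel p"""
    c=camera_info(n); f=210/np.tan(np.radians(c['fov_y']/2)); d=np.array([p[0]-c['cx'],p[1]-c['cy']])/f
    if n!='wrist':
        v=np.r_[d,1]; return -c['R'].T@c['t'], c['R'].T@(v/np.linalg.norm(v))
    r=np.linalg.norm(d); v=np.r_[d*np.sinc(r/np.pi)**1 if 0 else d/max(r,1e-9)*np.sin(r),np.cos(r)]
    T=c['T_tool_cam']; R=Rm(st); return np.array(st['tool_pos'])+R@T[:3,3], R@T[:3,:3]@v
def Rm(st):
    q=st['orientation']; return Ro.from_quat([q[1],q[2],q[3],q[0]]).as_matrix()
def plane(n,p,z,st=None):
    o,v=ray(n,p,st); return (o+v*(z-o[2])/v[2])[:2]
def tri(rays):
    A=0;b=0
    for o,v in rays:
        P=np.eye(3)-np.outer(v,v); A=A+P; b=b+P@o
    X=np.linalg.solve(A,b); return X, [np.linalg.norm((np.eye(3)-np.outer(v,v))@(X-o)) for o,v in rays]
def proj(X,st):
    """world point -> wrist pixel"""
    c=camera_info('wrist'); f=210/np.tan(np.radians(c['fov_y']/2)); T=c['T_tool_cam']
    y=T[:3,:3].T@(Rm(st).T@(np.array(X)-st['tool_pos'])-T[:3,3]); h=np.linalg.norm(y[:2])
    return np.array([c['cx'],c['cy']])+f*np.arctan2(h,y[2])*y[:2]/max(h,1e-9)
def rel(st,goal,yaw=None):
    """tool-axis shift in mm to world goal"""
    return Rm(st).T@(np.array(goal)-st['tool_pos'])*1e3
E
python3 - <<'E'
from h import *
k=.7
P={'L':((524,344),(214,335)),'Ltip':((547,321),(200,374)),'M':((208,268),(565,241)),'Mtip':((200,246),(594,251)),
'S':((400,338),(356,287)),'Stip':((408,318),(361,303)),'c1':((287,225),(551,318)),'c2':((447,225),(397,419)),'c3':((447,281),(349,369)),'c4':((287,281),(501,283))}
for n,(a,b) in P.items():
    print(n,tri([ray('top',np.array(a)*k),ray('scene',np.array(b)*k)]))
E
```

```text
L (array([ 0.4403, -0.2311,  0.0669]), [np.float64(9.398578247490838e-05), np.float64(9.398578247489395e-05)])
Ltip (array([ 0.4838, -0.2751,  0.0555]), [np.float64(0.0013885173382984454), np.float64(0.0013885173382983996)])
M (array([0.5833, 0.3483, 0.0587]), [np.float64(0.0006660717537293264), np.float64(0.0006660717537294051)])
Mtip (array([0.6278, 0.3673, 0.0543]), [np.float64(0.003239805763360738), np.float64(0.0032398057633605828)])
S (array([ 0.4545, -0.0047,  0.048 ]), [np.float64(0.002156591246775498), np.float64(0.002156591246775397)])
Stip (array([ 0.4909, -0.0203,  0.0483]), [np.float64(0.0012763178186756168), np.float64(0.0012763178186756638)])
c1 (array([0.6744, 0.2102, 0.0218]), [np.float64(0.0022975195536671265), np.float64(0.0022975195536671282)])
c2 (array([ 0.6747, -0.0969,  0.0148]), [np.float64(0.001640515363931369), np.float64(0.0016405153639314544)])
c3 (array([ 0.5651, -0.0959,  0.0153]), [np.float64(0.0010851954003012706), np.float64(0.0010851954003011698)])
c4 (array([0.5666, 0.2094, 0.0226]), [np.float64(0.0036593509668034776), np.float64(0.003659350966803426)])
```

Request:
apply_moves(targets=[[0, [-38, -11, 3], [0, 0, 0]], [0, [-38, -11, 3], [0, 0, 0]], [0, [-38, -11, 3], [0, 0, 0]], [0, [-38, -11, 3], [0, 0, 0]], [0, [-38, -11, 3], [0, 0, 0]], [0, [-38, -11, 3], [0, 0, 0]], [0, [-38, -11, 3], [0, 0, 0]], [0, [-38, -11, 3], [0, 0, 0]]])

```text
time: 0.77
tool_pos: [0.5246, 0.4016, 0.214]
orientation: [-0.0, 0.217, 0.976, -0.0]
wrist_force: [-0.9, 0.2, 0.3]
grip_width: 0.998
grip_force: 0.0
```

Request:
apply_moves(targets=[[0, [-38, -11, 3], [0, 0, 0]], [0, [-38, -11, 3], [0, 0, -6]], [0, [0, 0, 0], [0, 0, -7]], [0, [0, 0, 0], [0, 0, -7]], [0, [0, 0, 0], [0, 0, -7]], [0, [0, 0, 0], [0, 0, -7]], [0, [0, 0, 0], [0, 0, -7]], [0, [0, 0, 0], [0, 0, -7]]])

```text
time: 1.43
tool_pos: [0.583, 0.3508, 0.2079]
orientation: [-0.001, -0.202, 0.979, -0.0]
wrist_force: [0.3, 0.0, -0.5]
grip_width: 0.995
grip_force: 0.0
```

```bash
python3 - <<'E'
from h import *
s=read_state(); im=capture('wrist'); cv2.imwrite('pics/w1.png',im); print(s['time'],s['tool_pos'],Rm(s)[:,0],s['wrist_force'])
E
```

```text
1.4333 [0.583  0.3508 0.2079] [-0.9184 -0.3956  0.0014] [ 0.2537  0.03   -0.4585]
```

View pics/w1.png

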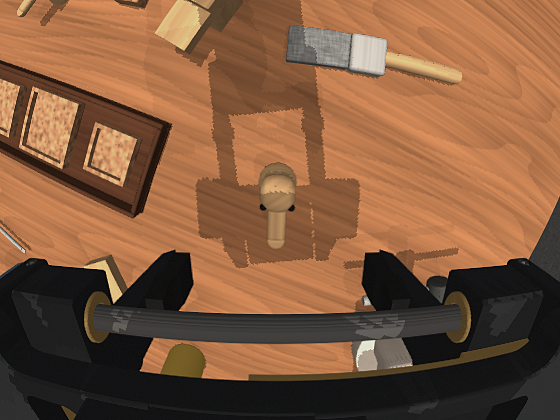

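The wrist view shows the medium head with eyes at (263,207) and (291,207), bill tip at (276,246) pointing straight down the picture, and the back of the head at (277,164). Now I'll take a second, lower view to triangulate.

Request:
apply_moves(targets=[[0, [0, 0, 20], [0, 0, 0]], [0, [0, 0, 20], [0, 0, 0]], [0, [0, 0, 20], [0, 0, 0]], [0, [0, 0, 10], [0, 0, 0]], [0, [0, 0, 0], [0, 0, 0]], [0, [0, 0, 0], [0, 0, 0]]])

```text
time: 1.98
tool_pos: [0.5829, 0.351, 0.138]
orientation: [-0.001, -0.199, 0.98, -0.0]
wrist_force: [-1.2, 0.1, 0.5]
grip_width: 0.999
grip_force: 0.0
```

```bash
python3 - <<'E'
from h import *
s=read_state(); im=capture('wrist'); cv2.imwrite('pics/w2.png',cv2.resize(im[60:360,80:480],(800,600),interpolation=cv2.INTER_CUBIC)); print(s['time'],s['tool_pos'],s['orientation'])
E
```

```text
1.9833 [0.5829 0.351  0.138 ] [-0.0009 -0.1986  0.9801 -0.0003]
```

View pics/w2.png

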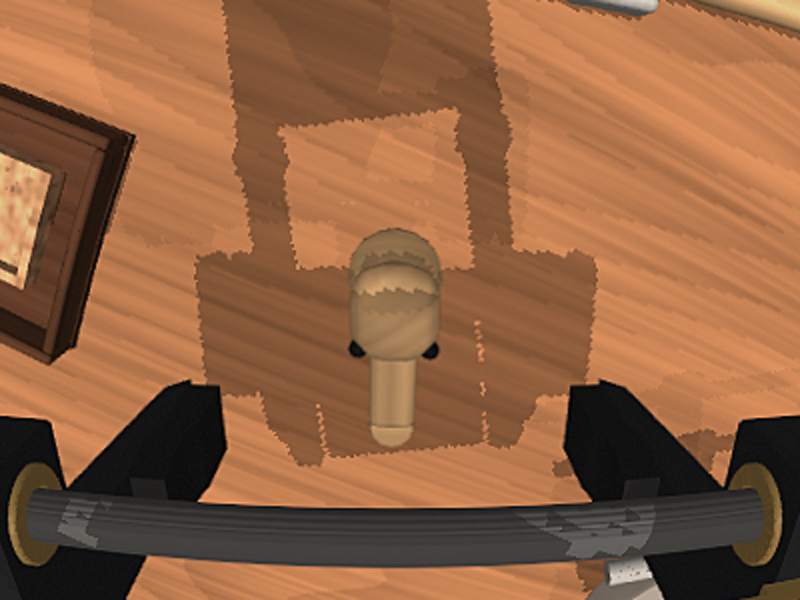

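In the lower view (2x crop) the bill tip is at (392,444), the eyes at (357,349) and (430,349), and the foot's rear edge at (395,229).

```bash
python3 - <<'E'
from h import *
a=dict(tool_pos=np.array([.583,.3508,.2079]),orientation=[-.001,-.202,.979,0]); b=read_state()
for n,p,q in (('tip',(276,247),(276,282)),('eyeL',(263,207),(258.5,234.5)),('eyeR',(291,207),(295,234.5))):
    print(n,tri([ray('wrist',p,a),ray('wrist',q,b)]), plane('wrist',q,.052,b))
R=Rm(b); tip=np.r_[plane('wrist',(276,282),.052,b),.052]
e=np.r_[plane('wrist',(276.8,234.5),.063,b),.063]
u=tip-e;u[2]=0;u/=np.linalg.norm(u); print('bill az',np.degrees(np.arctan2(u[1],u[0])))
foot=plane('wrist',(80+395/2,60+229/2),0,b); print('foot axis',foot+21e-3*u[:2]) 
g=tip-.058*u; g[2]=.058-.019; print(g, rel(b,g))
E
```

```text
tip (array([0.625 , 0.3685, 0.0754]), [np.float64(4.2112161706136856e-05), np.float64(4.2112161706157477e-05)]) [0.6372 0.3736]
eyeL (array([0.591 , 0.3417, 0.086 ]), [np.float64(1.823946614167775e-05), np.float64(1.8239466141722857e-05)]) [0.6039 0.345 ]
eyeR (array([0.5811, 0.3635, 0.0876]), [np.float64(1.5813492051967005e-05), np.float64(1.5813492052011697e-05)]) [0.5929 0.3708]
bill az 22.13789586490523
foot axis [0.5834 0.352 ]
[0.5834 0.3518 0.039 ] [  0.1694   0.4448 100.3111]
```

Tip, foot edge and the text's heights agree within 1 mm, and the tool is already centred over the neck axis. I'll descend and grip.

Request:
apply_moves(targets=[[0, [0, 0, 25], [0, 0, 0]], [0, [0, 0, 25], [0, 0, 0]], [0, [0, 0, 25], [0, 0, 0]], [0, [0, 0, 15], [0, 0, 0]], [0, [0, 0, 9], [0, 0, 0]], [0, [0, 0, 0], [0, 0, 0]]])

```text
time: 2.53
tool_pos: [0.5825, 0.3507, 0.0382]
orientation: [-0.001, -0.199, 0.98, -0.0]
wrist_force: [-0.9, -1.2, -0.3]
grip_width: 1.009
grip_force: 0.0
```

Request:
apply_moves(targets=[[1, [0, 0, 0], [0, 0, 0]], [1, [0, 0, 0], [0, 0, 0]], [1, [0, 0, 0], [0, 0, 0]], [1, [0, 0, 0], [0, 0, 0]], [1, [0, 0, 0], [0, 0, 0]], [1, [0, 0, 0], [0, 0, 0]], [1, [0, 0, 0], [0, 0, 0]], [1, [0, 0, 0], [0, 0, 0]]], force=20)

```text
time: 3.2
tool_pos: [0.5834, 0.3512, 0.0398]
orientation: [0.0, -0.199, 0.98, 0.0]
wrist_force: [0.5, 0.4, -0.0]
grip_width: 0.418
grip_force: 0.0
```

Request:
apply_moves(targets=[[1, [0, 0, 0], [0, 0, 0]], [1, [0, 0, 0], [0, 0, 0]], [1, [0, 0, 0], [0, 0, 0]], [1, [0, 0, -10], [0, 0, 0]], [1, [0, 0, -25], [0, 0, 0]], [1, [0, 0, -25], [0, 0, 0]], [1, [0, 0, -25], [0, 0, 0]], [1, [0, 0, -20], [0, 0, 0]]])

```text
time: 3.87
tool_pos: [0.5837, 0.3515, 0.1473]
orientation: [0.001, -0.199, 0.98, 0.0]
wrist_force: [1.3, 0.9, -0.8]
grip_width: 0.361
grip_force: 19.9
```

Request:
apply_moves(targets=[[1, [0, 0, -10], [0, 0, 5]], [1, [0, 0, 0], [0, 0, 6]], [1, [0, 0, 0], [0, 0, 6]], [1, [0, 0, 0], [0, 0, 6]], [1, [-4, -30, 0], [0, 0, 0]], [1, [-4, -36, 0], [0, 0, 0]], [1, [-4, -36, 0], [0, 0, 0]], [1, [-4, -36, 0], [0, 0, 0]]])

```text
time: 4.53
tool_pos: [0.599, 0.2122, 0.1552]
orientation: [0.0, -0.0, 1.0, -0.0]
wrist_force: [0.4, 0.6, -0.8]
grip_width: 0.363
grip_force: 19.9
```

Request:
apply_moves(targets=[[1, [-4, -36, 0], [0, 0, 0]], [1, [-4, -36, 0], [0, 0, 0]], [1, [-4, -36, 0], [0, 0, 0]], [1, [-4, -36, 0], [0, 0, 0]], [1, [-4, -36, 0], [0, 0, 0]], [1, [0, -36, 0], [0, 0, 0]], [1, [0, -30, 0], [0, 0, 0]], [1, [0, -10, 0], [0, 0, 0]]])

```text
time: 5.2
tool_pos: [0.6189, -0.0469, 0.1553]
orientation: [0.0, 0.002, 1.0, -0.001]
wrist_force: [-0.4, 0.7, -0.9]
grip_width: 0.354
grip_force: 19.9
```

```bash
python3 - <<'E'
from h import *
s=read_state(); im=capture('wrist'); cv2.imwrite('pics/w3.png',cv2.resize(im,(784,588),interpolation=cv2.INTER_CUBIC)); print(s['time'],s['tool_pos'],s['orientation'],s['grip_width'],s['grip_force'])
E
```

```text
5.2 [ 0.6189 -0.0469  0.1553] [ 0.0001  0.0017  1.     -0.0008] 0.3538390859585502 19.943143610066727
```

View pics/w3.png

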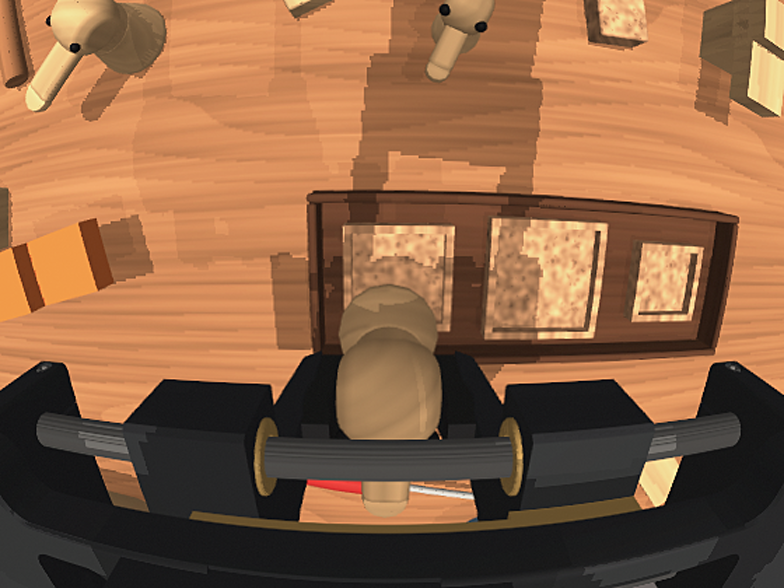

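The medium head is held upright and straight. In the 1.4x view the medium nest's outer top corners are (343,226) and (455,226), the large nest is (489,217)–(603,340), the small nest is (635,242)–(698,322), and the box rim corners are (310,192) and (738,217).

```bash
python3 - <<'E'
from h import *
s=dict(tool_pos=np.array([.6189,-.0469,.1553]),orientation=[.0001,.0017,1,-.0008])
W=lambda p,z: plane('wrist',np.array(p)/1.4,z,s)
for n,z,ps in (('medium',.02,[(343,226),(455,226),(451,331)]),('large',.02,[(489,217),(608,222),(603,341),(484,339)]),('small',.02,[(635,242),(703,246),(698,322),(630,320)]),('crate',.03,[(310,192),(738,217),(715,357)])):
    q=np.array([W(p,z) for p in ps]); print(n,q.tolist() and q, 'mid',(q.min(0)+q.max(0))/2, q.max(0)-q.min(0))
q=[plane('top',np.array(p)*.7,.02) for p in ((314,252),(367,252.5),(419.5,252.5))];print(q)
E
```

```text
medium [[ 0.5849 -0.074 ]
 [ 0.5849 -0.0039]
 [ 0.6553 -0.004 ]] mid [ 0.6201 -0.039 ] [0.0703 0.0701]
large [[0.5788 0.0177]
 [0.5791 0.1021]
 [0.6653 0.1099]
 [0.6614 0.019 ]] mid [0.622  0.0638] [0.0864 0.0922]
small [[0.592  0.1256]
 [0.5922 0.1897]
 [0.6528 0.1978]
 [0.6495 0.1303]] mid [0.6224 0.1617] [0.0608 0.0722]
crate [[ 0.5625 -0.0926]
 [ 0.5668  0.215 ]
 [ 0.6797  0.2171]] mid [0.6211 0.0623] [0.1173 0.3097]
[array([0.6203, 0.1565]), array([0.6191, 0.0555]), array([ 0.6189, -0.0447])]
```

Request:
apply_moves(targets=[[1, [-1, 6, 20], [0, 0, 0]], [1, [0, 0, 25], [0, 0, 0]], [1, [0, 0, 25], [0, 0, 0]], [1, [0, 0, 15], [0, 0, 0]], [1, [0, 0, 10], [0, 0, 0]], [1, [0, 0, 5], [0, 0, 0]], [1, [0, 0, 3], [0, 0, 0]], [1, [0, 0, 0], [0, 0, 0]]])

```text
time: 5.92
tool_pos: [0.6205, -0.0362, 0.0519]
orientation: [0.0, -0.0, 1.0, 0.0]
wrist_force: [-0.6, 0.5, -0.8]
grip_width: 0.358
grip_force: 19.9
```

```bash
python3 - <<'E'
from h import *
s=read_state(); print(s['tool_pos'],s['wrist_force'],s['grip_width'])
im=capture('wrist'); cv2.imwrite('pics/w4.png',cv2.resize(im[150:390,120:440],(800,600),interpolation=cv2.INTER_CUBIC))
E
```

```text
[ 0.6205 -0.0362  0.0519] [-0.6343  0.4982 -0.8154] 0.35834200258671167
```

View pics/w4.png

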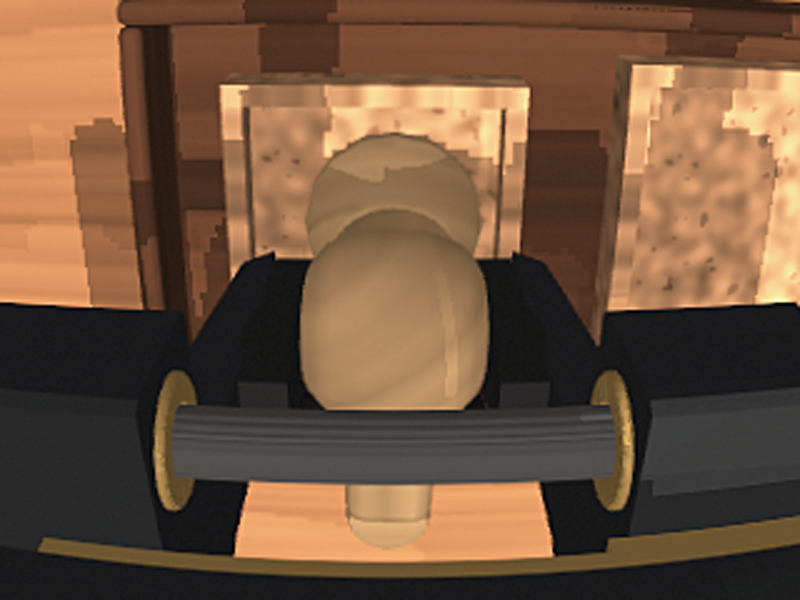

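The foot spans columns 307–480 (centre 394) while the nest rim spans 222–529 (centre 375). The head is therefore about 4 mm too far to +y, so I'll shift, lower and release.

Request:
apply_moves(targets=[[1, [0, -4, 0], [0, 0, 0]], [1, [0, 0, 1], [0, 0, 0]], [1, [0, 0, 1], [0, 0, 0]], [1, [0, 0, 0], [0, 0, 0]], [1, [0, 0, 0], [0, 0, 0]]])

```text
time: 6.38
tool_pos: [0.621, -0.0412, 0.0507]
orientation: [0.001, 0.0, 1.0, -0.0]
wrist_force: [-0.5, -1.0, 2.3]
grip_width: 0.363
grip_force: 19.9
```

Request:
apply_moves(targets=[[0.4, [0, 0, 0], [0, 0, 0]], [0.4, [0, 0, 0], [0, 0, 0]], [0.4, [0, 0, 0], [0, 0, 0]], [0.3, [0, 0, 0], [0, 0, 0]], [0.2, [0, 0, 0], [0, 0, 0]], [0.2, [0, 0, -10], [0, 0, 0]], [0.2, [0, 0, -30], [0, 0, 0]], [0.2, [0, 0, -40], [0, 0, 0]]])

```text
time: 7.05
tool_pos: [0.6168, -0.0404, 0.1269]
orientation: [-0.004, 0.0, 1.0, 0.0]
wrist_force: [1.5, 0.3, -0.2]
grip_width: 0.8
grip_force: 0.0
```

Request:
apply_moves(targets=[[0, [15, 0, -20], [0, 0, 0]], [0, [35, 8, 0], [0, 0, 0]], [0, [35, 8, 0], [0, 0, 0]], [0, [35, 8, 0], [0, 0, 0]], [0, [35, 8, 0], [0, 0, 6]], [0, [0, 0, 0], [0, 0, 6]], [0, [0, 0, 0], [0, 0, 6]], [0, [0, 0, 0], [0, 0, 5]]])

```text
time: 7.72
tool_pos: [0.4645, -0.0085, 0.1506]
orientation: [0.001, 0.202, 0.979, 0.0]
wrist_force: [-0.1, -0.1, 0.7]
grip_width: 0.996
grip_force: 0.0
```

Request:
apply_moves(targets=[[0, [0, 0, 0], [0, 0, 0]], [0, [0, 0, 0], [0, 0, 0]], [0, [0, 0, 0], [0, 0, 0]]])

```text
time: 7.97
tool_pos: [0.4654, -0.0088, 0.1502]
orientation: [0.0, 0.199, 0.98, 0.0]
wrist_force: [0.2, -0.1, 0.4]
grip_width: 1.002
grip_force: 0.0
```

```bash
python3 - <<'E'
from h import *
s=read_state(); im=capture('wrist'); cv2.imwrite('pics/w5.png',cv2.resize(im[60:360,80:480],(800,600),interpolation=cv2.INTER_CUBIC)); print(s['time'],s['tool_pos'],s['orientation'])
E
```

```text
7.9667 [ 0.4654 -0.0088  0.1502] [0.0003 0.1985 0.9801 0.    ]
```

View pics/w5.png

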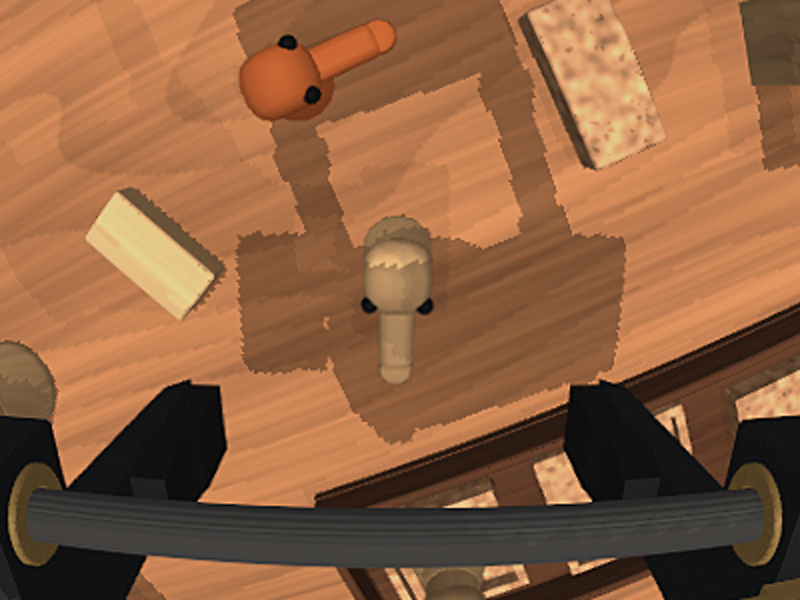

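In the 2x crop the small head points straight down the picture: tip (396,383), eyes (368,305) and (426,306), foot rear (398,216).

```bash
cat > g.py <<'E'
from h import *
def head(b,tip,eye,foot,zt,ze,reach,rf,zg):
    P=lambda p:np.array([80+p[0]/2,60+p[1]/2])
    t=plane('wrist',P(tip),zt,b); e=plane('wrist',P(eye),ze,b); u=(t-e)/np.linalg.norm(t-e)
    print('bill az',np.degrees(np.arctan2(u[1],u[0])),'tool x az',np.degrees(np.arctan2(*Rm(b)[1::-1,0])))
    f=plane('wrist',P(foot),0,b)+rf*u; g=t-reach*u; print('foot',f,'tip-based',g)
    m=(f+g)/2; print(rel(b,np.r_[m,zg-.019]))
E
python3 - <<'E'
from g import *
s=read_state()
head(s,(396,383),(397,305.5),(398,216),.046,.056,.047,.016,.052)
# height check: tip and eyes in top/scene against wrist view
print(tri([ray('wrist',(80+198,60+191),s),ray('scene',(361*.7,303*.7)),ray('top',(408*.7,318*.7))]))
E
```

```text
bill az -23.367703926522115 tool x az 157.072999010475
foot [ 0.4574 -0.0021] tip-based [ 0.4571 -0.0026]
[ 10.0214   2.7544 116.9624]
(array([ 0.4937, -0.0208,  0.052 ]), [np.float64(0.0035772622139091342), np.float64(0.0010297263741228635), np.float64(0.0038909182089808176)])
```

Request:
apply_moves(targets=[[0, [10, 3, 10], [0, 0, 0]], [0, [0, 0, 30], [0, 0, 0]], [0, [0, 0, 30], [0, 0, 0]], [0, [0, 0, 25], [0, 0, 0]], [0, [0, 0, 15], [0, 0, 0]], [0, [0, 0, 6], [0, 0, 0]], [0, [0, 0, 0], [0, 0, 0]], [1, [0, 0, 0], [0, 0, 0]]])

```text
time: 8.68
tool_pos: [0.457, -0.0019, 0.0336]
orientation: [-0.0, 0.199, 0.98, -0.0]
wrist_force: [-0.4, 0.2, -0.2]
grip_width: 0.945
grip_force: 0.0
```

Request:
apply_moves(targets=[[1, [0, 0, 0], [0, 0, 0]], [1, [0, 0, 0], [0, 0, 0]], [1, [0, 0, 0], [0, 0, 0]], [1, [0, 0, 0], [0, 0, 0]], [1, [0, 0, 0], [0, 0, 0]], [1, [0, 0, 0], [0, 0, 0]], [1, [0, 0, 0], [0, 0, 0]], [1, [0, 0, 0], [0, 0, 0]]])

```text
time: 9.35
tool_pos: [0.4571, -0.0021, 0.0337]
orientation: [-0.0, 0.2, 0.98, 0.0]
wrist_force: [-0.0, 0.3, 0.4]
grip_width: 0.342
grip_force: 0.0
```

Request:
apply_moves(targets=[[1, [0, 0, 0], [0, 0, 0]], [1, [0, 0, 0], [0, 0, 0]], [1, [0, 0, 0], [0, 0, 0]]])

```text
time: 9.6
tool_pos: [0.4571, -0.0021, 0.0337]
orientation: [-0.0, 0.2, 0.98, -0.0]
wrist_force: [0.1, 0.4, -0.3]
grip_width: 0.288
grip_force: 20.0
```

Request:
apply_moves(targets=[[1, [0, 0, -10], [0, 0, 0]], [1, [0, 0, -30], [0, 0, 0]], [1, [0, 0, -35], [0, 0, 0]], [1, [0, 0, -35], [0, 0, -5]], [1, [0, 0, 0], [0, 0, -6]], [1, [0, 0, 0], [0, 0, -6]], [1, [0, 0, 0], [0, 0, -6]], [1, [-27, 27, 0], [0, 0, 0]]])

```text
time: 10.27
tool_pos: [0.4805, 0.0224, 0.1438]
orientation: [-0.002, -0.001, 1.0, -0.001]
wrist_force: [0.6, -0.1, -0.1]
grip_width: 0.289
grip_force: 20.0
```

Request:
apply_moves(targets=[[1, [-27, 27, 0], [0, 0, 0]], [1, [-27, 27, 0], [0, 0, 0]], [1, [-27, 27, 0], [0, 0, 0]], [1, [-27, 27, 0], [0, 0, 0]], [1, [-26, 26, 0], [0, 0, 0]], [1, [0, 0, 20], [0, 0, 0]], [1, [0, 0, 20], [0, 0, 0]], [1, [0, 0, 0], [0, 0, 0]]])

```text
time: 10.93
tool_pos: [0.6154, 0.1589, 0.0997]
orientation: [-0.004, -0.0, 1.0, -0.001]
wrist_force: [-1.4, -0.7, -1.2]
grip_width: 0.286
grip_force: 20.0
```

Request:
apply_moves(targets=[[1, [0, 0, 20], [0, 0, 0]], [1, [0, 0, 10], [0, 0, 0]], [1, [0, 0, 0], [0, 0, 0]], [1, [0, 0, 0], [0, 0, 0]]])

```text
time: 11.27
tool_pos: [0.6175, 0.1584, 0.0737]
orientation: [-0.001, 0.0, 1.0, -0.0]
wrist_force: [0.9, -0.1, -0.2]
grip_width: 0.287
grip_force: 20.0
```

```bash
python3 - <<'E'
from h import *
s=read_state(); print(s['tool_pos'],s['orientation'],s['wrist_force'],s['grip_width'])
im=capture('wrist'); cv2.imwrite('pics/w6.png',cv2.resize(im[150:390,120:440],(800,600),interpolation=cv2.INTER_CUBIC))
E
```

```text
[0.6175 0.1584 0.0737] [-0.0008  0.0004  1.     -0.0002] [ 0.9265 -0.1429 -0.1526] 0.28683233303926015
```

View pics/w6.png

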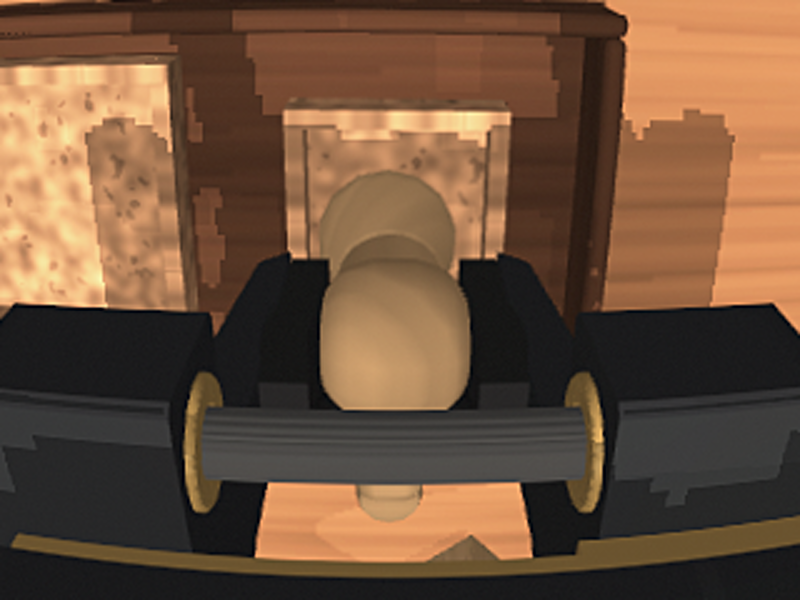

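The small nest's rim spans columns 284–511 (centre 397) with its near rim edge at row 110. The foot spans 320–456 (centre 388).

```bash
python3 - <<'E'
from h import *
s=dict(tool_pos=np.array([.6175,.1584,.0737]),orientation=[-.0008,.0004,1,-.0002])
P=lambda p:(120+p[0]/2.5,150+p[1]/2.5)
a=plane('wrist',P((284,110)),.02,s);b=plane('wrist',P((511,110)),.02,s);print(a,b,'centre',(a+b)/2+[.029,0])
print('foot rear -> axis',plane('wrist',P((388,171)),.040,s)+[.016,0])
E
```

```text
[0.5927 0.1316] [0.5927 0.1895] centre [0.6217 0.1606]
foot rear -> axis [0.6185 0.1582]
```

Request:
apply_moves(targets=[[1, [-3, 2, 5], [0, 0, 0]], [1, [0, 0, 10], [0, 0, 0]], [1, [0, 0, 8], [0, 0, 0]], [1, [0, 0, 4], [0, 0, 0]], [1, [0, 0, 2], [0, 0, 0]], [1, [0, 0, 0], [0, 0, 0]], [1, [0, 0, 0], [0, 0, 0]]])

```text
time: 11.9
tool_pos: [0.6214, 0.1608, 0.0447]
orientation: [0.0, 0.0, 1.0, -0.0]
wrist_force: [0.6, -0.0, 1.7]
grip_width: 0.287
grip_force: 20.0
```

Request:
apply_moves(targets=[[0.5, [0, 0, 0], [0, 0, 0]], [0.5, [0, 0, 0], [0, 0, 0]], [0.5, [0, 0, 0], [0, 0, 0]], [0.3, [0, 0, 0], [0, 0, 0]], [0.2, [0, 0, 0], [0, 0, 0]], [0.2, [0, 0, -10], [0, 0, 0]], [0.2, [0, 0, -30], [0, 0, 0]], [0.2, [0, 0, -40], [0, 0, 0]]])

```text
time: 12.57
tool_pos: [0.6179, 0.1601, 0.1219]
orientation: [-0.004, 0.0, 1.0, -0.001]
wrist_force: [1.1, 1.0, -0.5]
grip_width: 0.799
grip_force: 0.0
```

Request:
apply_moves(targets=[[0, [0, 0, -35], [0, 0, 0]], [0, [16, -35, 0], [0, 0, 0]], [0, [16, -36, 0], [0, 0, 0]], [0, [17, -36, 0], [0, 0, 0]], [0, [16, -35, 0], [0, 0, 0]], [0, [16, -36, 0], [0, 0, 0]], [0, [17, -36, 0], [0, 0, 0]], [0, [16, -35, 0], [0, 0, 0]]])

```text
time: 13.23
tool_pos: [0.5062, -0.0896, 0.1608]
orientation: [0.001, -0.0, 1.0, -0.0]
wrist_force: [-0.1, -0.5, -0.0]
grip_width: 1.002
grip_force: 0.0
```

Request:
apply_moves(targets=[[0, [16, -36, 0], [0, 0, 0]], [0, [17, -36, 0], [0, 0, 0]], [0, [16, -35, 0], [0, 0, 0]], [0, [17, -35, 0], [0, 0, 3]], [0, [0, 0, 0], [0, 0, 7]], [0, [0, 0, 0], [0, 0, 7]], [0, [0, 0, 0], [0, 0, 7]], [0, [0, 0, 0], [0, 0, 7]]])

```text
time: 13.9
tool_pos: [0.4408, -0.2307, 0.1606]
orientation: [0.0, 0.271, 0.963, -0.0]
wrist_force: [0.0, 1.4, -0.2]
grip_width: 1.001
grip_force: 0.0
```

Request:
apply_moves(targets=[[0, [0, 0, 0], [0, 0, 7]], [0, [0, 0, 0], [0, 0, 7]], [0, [0, 0, 0], [0, 0, 0]], [0, [0, 0, 0], [0, 0, 0]], [0, [0, 0, 0], [0, 0, 0]]])

```text
time: 14.32
tool_pos: [0.4411, -0.2301, 0.1601]
orientation: [0.0, 0.381, 0.924, -0.0]
wrist_force: [-0.5, -0.4, 0.3]
grip_width: 1.0
grip_force: 0.0
```

```bash
python3 - <<'E'
from h import *
s=read_state(); im=capture('wrist'); cv2.imwrite('pics/w7.png',cv2.resize(im[60:360,80:480],(800,600),interpolation=cv2.INTER_CUBIC)); print(s['time'],s['tool_pos'],s['orientation'])
E
```

```text
14.3167 [ 0.4411 -0.2301  0.1601] [ 0.0003  0.3815  0.9244 -0.0001]
```

View pics/w7.png

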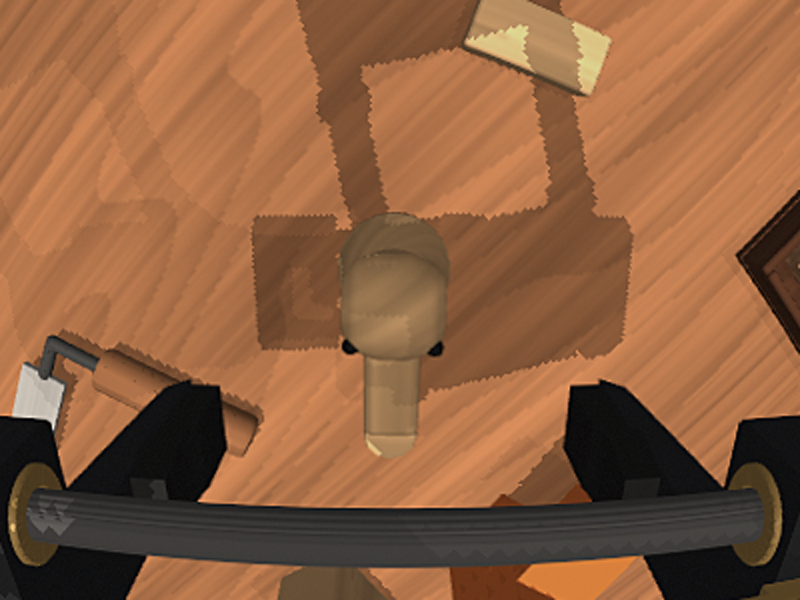

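The large head in the 2x crop: tip (391,457), eyes (349,347) and (435,347), foot rear (396,212), bill pointing nearly straight down the picture.

```bash
python3 - <<'E'
from g import *
s=read_state()
head(s,(391,457),(392,347),(396,212),.058,.071,.070,.027,.065)
E
```

```text
bill az -45.38332013674846 tool x az 135.11651428538275
foot [ 0.4428 -0.2287] tip-based [ 0.4427 -0.2306]
[ -0.7851   1.4506 114.0519]
```

Request:
apply_moves(targets=[[0, [-1, 1, 10], [0, 0, 0]], [0, [0, 0, 30], [0, 0, 0]], [0, [0, 0, 30], [0, 0, 0]], [0, [0, 0, 25], [0, 0, 0]], [0, [0, 0, 13], [0, 0, 0]], [0, [0, 0, 6], [0, 0, 0]], [0, [0, 0, 0], [0, 0, 0]], [1, [0, 0, 0], [0, 0, 0]]])

```text
time: 15.03
tool_pos: [0.4426, -0.2301, 0.0457]
orientation: [-0.0, 0.383, 0.924, 0.0]
wrist_force: [0.3, 0.0, -0.2]
grip_width: 0.951
grip_force: 0.0
```

Request:
apply_moves(targets=[[1, [0, 0, 0], [0, 0, 0]], [1, [0, 0, 0], [0, 0, 0]], [1, [0, 0, 0], [0, 0, 0]], [1, [0, 0, 0], [0, 0, 0]], [1, [0, 0, 0], [0, 0, 0]], [1, [0, 0, 0], [0, 0, 0]], [1, [0, 0, 0], [0, 0, 0]], [1, [0, 0, 0], [0, 0, 0]]], force=25)

```text
time: 15.7
tool_pos: [0.4426, -0.2303, 0.046]
orientation: [0.0, 0.383, 0.924, -0.0]
wrist_force: [-0.5, -1.0, 2.7]
grip_width: 0.45
grip_force: 24.9
```

Request:
apply_moves(targets=[[1, [0, 0, -10], [0, 0, 0]], [1, [0, 0, -30], [0, 0, 0]], [1, [0, 0, -40], [0, 0, 0]], [1, [0, 0, -40], [0, 0, 0]], [1, [0, 0, 0], [0, 0, -6]], [1, [0, 0, 0], [0, 0, -7]], [1, [0, 0, 0], [0, 0, -7]], [1, [0, 0, 0], [0, 0, -7]]])

```text
time: 16.37
tool_pos: [0.4424, -0.2299, 0.1665]
orientation: [0.0, 0.154, 0.988, -0.0]
wrist_force: [1.1, -0.1, -1.5]
grip_width: 0.451
grip_force: 24.9
```

Request:
apply_moves(targets=[[1, [0, 0, 0], [0, 0, -6]], [1, [0, 0, 0], [0, 0, -6]], [1, [0, 0, 0], [0, 0, -6]], [1, [-20, 32, 0], [0, 0, 0]], [1, [-20, 32, 0], [0, 0, 0]], [1, [-20, 32, 0], [0, 0, 0]], [1, [-20, 32, 0], [0, 0, 0]], [1, [-20, 32, 0], [0, 0, 0]]])

```text
time: 17.03
tool_pos: [0.5429, -0.0685, 0.1661]
orientation: [-0.0, 0.0, 1.0, 0.0]
wrist_force: [1.0, -0.0, -1.4]
grip_width: 0.449
grip_force: 24.9
```

Request:
apply_moves(targets=[[1, [-20, 32, 0], [0, 0, 0]], [1, [-20, 32, 0], [0, 0, 0]], [1, [-20, 34, 0], [0, 0, 0]], [1, [-18, 32, 0], [0, 0, 0]], [1, [0, 0, 0], [0, 0, 0]], [1, [0, 0, 0], [0, 0, 0]], [1, [0, 0, 0], [0, 0, 0]]])

```text
time: 17.62
tool_pos: [0.6199, 0.0598, 0.1654]
orientation: [-0.001, -0.0, 1.0, -0.0]
wrist_force: [0.4, -0.4, -0.2]
grip_width: 0.449
grip_force: 24.9
```

```bash
python3 - <<'E'
from h import *
s=read_state(); print(s['time'],s['tool_pos'],s['orientation'],s['wrist_force'],s['grip_width'])
im=capture('wrist'); cv2.imwrite('pics/w8.png',cv2.resize(im[80:380,80:480],(800,600),interpolation=cv2.INTER_CUBIC))
E
```

```text
17.6167 [0.6199 0.0598 0.1654] [-0.0007 -0.0003  1.     -0.0003] [ 0.3679 -0.4085 -0.1719] 0.44867118906271847
```

View pics/w8.png

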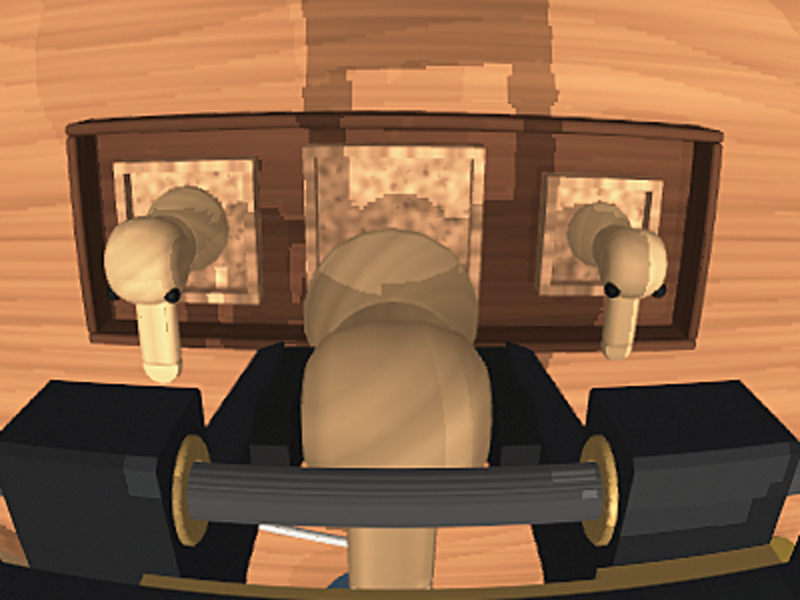

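Both placed heads stand in their nests with bills straight. The large nest's rim spans columns 305–485 with its near edge at row 148, and the held foot spans 305–478 with its rear at row 228.

```bash
python3 - <<'E'
from h import *
s=dict(tool_pos=np.array([.6199,.0598,.1654]),orientation=[-.0007,-.0003,1,-.0003])
P=lambda p:(80+p[0]/2,80+p[1]/2)
a=plane('wrist',P((305,148)),.02,s);b=plane('wrist',P((485,148)),.02,s);print(a,b,'centre',(a+b)/2+[.041,0])
print('foot',plane('wrist',P((391.5,228)),.119,s)+[.027,0])
for n,p,r,w,z in (('M',(197,187),(114,258,162),.035,.01),('S',(600,202),(543,662,177),.029,.01)):
    rf=.021 if n=='M' else .016
    q=plane('wrist',P((p[0],p[1])),z,s)+[rf,0]; c=(plane('wrist',P((r[0],r[2])),.02,s)+plane('wrist',P((r[1],r[2])),.02,s))/2+[w,0]
    print(n,q,c)
E
```

```text
[0.5803 0.0204] [0.5802 0.1018] centre [0.6213 0.0611]
foot [0.6204 0.0599]
M [ 0.6203 -0.0349] [ 0.6202 -0.0377]
S [0.6224 0.1614] [0.6212 0.1593]
```

Request:
apply_moves(targets=[[1, [-1, 1, 20], [0, 0, 0]], [1, [0, 0, 25], [0, 0, 0]], [1, [0, 0, 25], [0, 0, 0]], [1, [0, 0, 20], [0, 0, 0]], [1, [0, 0, 12], [0, 0, 0]], [1, [0, 0, 5], [0, 0, 0]], [1, [0, 0, 2], [0, 0, 0]], [1, [0, 0, 0], [0, 0, 0]]])

```text
time: 18.33
tool_pos: [0.622, 0.06, 0.0574]
orientation: [0.001, 0.001, 1.0, -0.0]
wrist_force: [-0.8, -0.1, -1.4]
grip_width: 0.444
grip_force: 24.9
```

Request:
apply_moves(targets=[[1, [0, 0, 0], [0, 0, 0]], [0.3, [0, 0, 0], [0, 0, 0]], [0.3, [0, 0, 0], [0, 0, 0]], [0.3, [0, 0, 0], [0, 0, 0]], [0.2, [0, 0, 0], [0, 0, 0]], [0.2, [0, 0, 0], [0, 0, 0]], [0.2, [0, 0, -10], [0, 0, 0]], [0.2, [0, 0, -30], [0, 0, 0]]])

```text
time: 19.0
tool_pos: [0.6175, 0.0607, 0.0925]
orientation: [-0.005, 0.0, 1.0, -0.0]
wrist_force: [-0.8, 0.6, -0.5]
grip_width: 0.803
grip_force: 0.0
```

Request:
apply_moves(targets=[[0.2, [0, 0, -40], [0, 0, 0]], [0.2, [10, 0, -40], [0, 0, 0]], [0.2, [30, 0, -25], [0, 0, 0]], [0.2, [35, 0, 0], [0, 0, 0]], [0.2, [30, 0, 0], [0, 0, 0]], [0.2, [0, 0, 0], [0, 0, 0]], [0.2, [0, 0, 0], [0, 0, 0]], [0.2, [0, 0, 0], [0, 0, 0]]])

```text
time: 19.67
tool_pos: [0.5173, 0.061, 0.2026]
orientation: [0.001, 0.0, 1.0, 0.0]
wrist_force: [0.6, 0.2, 0.7]
grip_width: 0.801
grip_force: 0.0
```

```bash
python3 - <<'E'
from h import *
s=read_state(); print(s['time'],s['tool_pos'],s['wrist_force'])
S=capture('scene')[130:370,60:460]; W=capture('wrist')
cv2.imwrite('pics/end1.png',cv2.resize(S,(800,480),interpolation=cv2.INTER_CUBIC)); cv2.imwrite('pics/end2.png',cv2.resize(W,(784,588),interpolation=cv2.INTER_CUBIC))
E
```

```text
19.6667 [0.5173 0.061  0.2026] [0.5735 0.1675 0.6616]
```

View pics/end1.png

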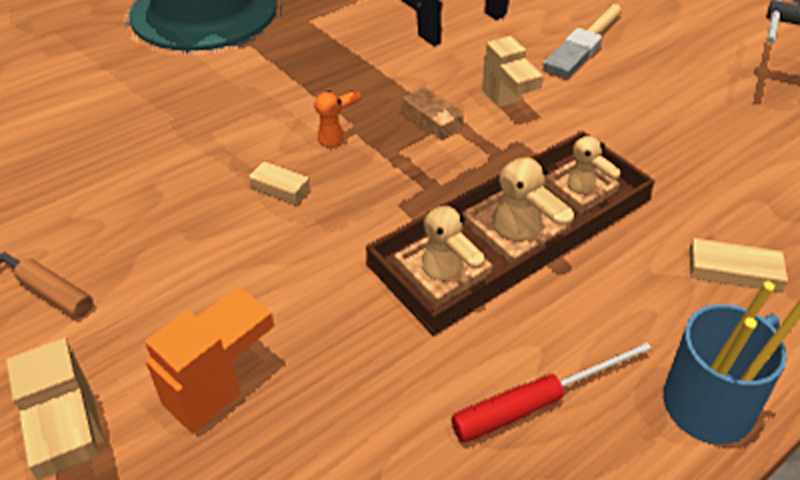

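View pics/end2.png

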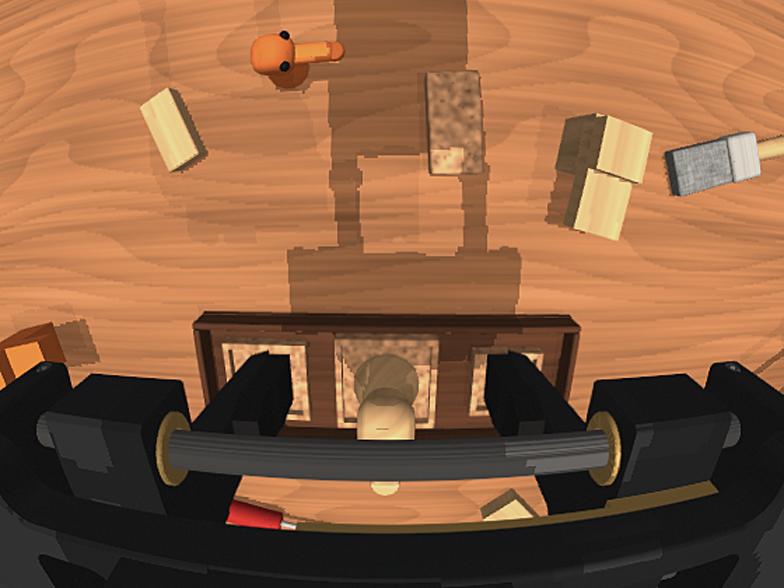

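All three heads stand upright in their nests with bills across the box, at about (443,235), (520,195) and (588,160) in the scene crop. Both blanks are untouched and the gripper is clear.

```bash
python3 -c "
from bench import *
print(finish_job())"
```

```text
the job is handed in; nothing more can be done
None
```

The job is handed in at about 20 s: each duck head stands upright in the nest of its own size with its bill across the box's short way, and the two blanks were not moved; the hand-in returned no verdict.

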